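# Shut and lock the valve box's sloping hatch

### The job

The hatch on the sloping face of the grey valve box was left ajar. Swing it fully shut, then lock it with its wing fastener: turn the black wing until it lies in line with the two raised index ribs, press it in as far as it goes, give it a quarter turn clockwise (seen facing the hatch) and let go, so that it stays locked in. Leave the bottle, the timer and the dish where they stand.

Things in the scene. Friction and masses are not known exactly. Their poses are not given: they have to be found in the camera images.
- valve_box: grey metal housing fixed to the table, 220 mm deep (x) by 204 mm wide (y), 45 mm high in front, 157 mm at the back. Origin: centre of its underside; x to its back, y to its left, z up. Its face slopes up from front to back at 35 degrees: outward normal of the shut hatch (-0.574, 0, 0.819), uphill (0.819, 0, 0.574) in this frame.
- hatch (a joint): opening angle of the hatch, rad: 0 is shut (a stop), larger is open, its free lower edge raised. Hinge along the top of the slope, stiff: it stays where left; a push of 2 to 5 N near the free edge moves it. Pale painted plate 170 mm from hinge to free edge, 182 mm wide, 6 mm thick; a lip along the last 6 mm of the free edge stands 6 mm higher.
- hatch_hinge (a point): middle of the hinge line, which runs along the box's y axis; it lies in the plane of the hatch's underside.
- hatch_edge (a point): point on the outer face of the hatch, on its centre line, 155 mm from the hinge; moves with the hatch. The plate is free to press on 60 mm to either side of it.
- wing_grip (a point): grip point on the wing, on the fastener's axis, 9 mm below the wing's top; moves with it. Black bar 64 mm long, 12 thick, 29 high, on a round stem on the hatch's centre line 115 mm from the hinge; axis square to the hatch. The point is 40 mm above the hatch's outer face with the fastener out, 28 mm pressed in.
- stud (a joint): how far the fastener is pressed in, m: 0 out, 0.012 fully in (a stop). A spring pushes it out (3 N at first, 6.6 N fully in). Its hidden cross bar (36 x 6 mm, parallel to the wing) passes the fixed slot (40 x 10.5 mm) only if the hatch is shut and the wing within about 6 degrees of the slot's line; else it stops after 2 mm. Once in and turned it is held and comes back only to 0.010.
- wing (a joint): turn of the wing, rad, clockwise positive seen facing the hatch: 0 in line with the slot, the wing then parallel to the hinge (box's y axis) and pointing at the two raised dark index ribs (20 mm long) beyond its ends; 1.57 a quarter turn (a stop), wing up and down the slope. Slight friction, stays where left; starts counter-clockwise of 0 (negative).
- bottle: reagent bottle with screw cap, 47 mm across, 88 mm high, loose bystander to the left of the box; origin at the centre of its underside
- timer: flat square lab timer, 58 x 58 x 19 mm, loose bystander in front of the box at the left; origin at the centre of its underside
- dish: round lidded dish, 60 mm across, 16 mm high, loose bystander to the left of the box, towards its front; origin at the centre of its underside

How it is judged:
By the outcome, as a careful person would: the job done as asked, in the order asked, and still so for the second after the job is handed in, with the robot touching nothing.
It also fails if it takes over 42 s, if anything falls off the work surface, if the arm or the gripper's body presses on something with over 40 N, if the wrist force passes 120 N, or if a joint passes its speed limit or range.

### The arm

A 6-joint arm with a two-finger parallel gripper is mounted at the origin on the work surface; the furniture and walls round the work are solid. World frame = base frame: x ahead of the robot, y to its left, z up, the work surface at z = 0. Lengths are in m, angles in rad, forces in N, time in s.
With the tool pointing down it reaches from about 0.425 to 0.95 m from the base axis. Payload 3.5 kg.
Tool frame: the origin (TCP) lies at the very end of the fingers, on their centre line; the grasp point (between the pads) lies 19 mm behind it; z points along the fingers, y is the direction in which the jaws open and shut (so a half turn about z gives the same grasp; the last joint's range is limited). The gripper opens to 85 mm and grips with 20 to 120 N. Pads are 22 mm wide; open, the fingers measure 114 mm over their backs; the gripper's body (76 mm by 85 mm) begins 54 mm behind the grasp point. The pads swing forward as they close: fully open they stand 13 mm farther back than shut.
Start: joints at [-1.331, 0.286, 1.577, -0, 1.279, -0.15], TCP at [0.257, -0.624, 0.231] pointing down, gripper open.
Joint ranges: [-2.77, 2.77], [-0.9, 2.22], [0.21, 2.48], [-1.53, 4.67], [0.24, 2.81], [-2.84, 2.84]. Speed limits (rad/s): [2.79, 2.79, 3.14, 3.14, 3.14, 3.14].

### API

Orientations are given as a unit quaternion [x, y, z, w].
In Python, from plant import get_state, vision, ctrl, cut_out gives the robot as it stands.
- The arm moves only by the tool jog_arm, never from a script. Its argument "commands" is text: rows parted by semicolons, each of 6 numbers parted by spaces: the shift along the world's x, y, z in m, then the turn, a rotation vector about the world's x, y, z in rad. A call has 1 to 20 rows; each row is the pose to reach, as a shift and turn from the pose commanded when the call began; what a row does not reach only later rows make up. A row lasts 1/8 s, in which the tool goes at most 62.5 mm and 10.7 degrees, less where a joint would pass 70% of its speed; a pose out of reach is approached as far as the arm can. A call with a gripper value outside its range is refused whole. "gripper" is the opening in per cent of the stroke, from 0 (shut) to 100 (fully open), set as the call begins (left out, the last holds). The fingers move at their own pace and stop on an object; "grip_force" is the grip in N (left out, the last holds). Time passes only in rows, so rows that repeat a pose let the fingers close. It gives the time, the measured TCP pose, the force and the opening at its end, in the units of the state.
- get_state(): the state, without advancing time (a new reading comes with each control period).
- vision.read_camera(name): name is "side" or "top" or "wrist"; returns a dict with "frame" (480x640x3 uint8, red, green, blue), "z_map" (480x640 float32, m along the optical axis (not along the pixel's ray), 0 where there is no reading), "fx", "fy", "cx", "cy" (pixels), "R" (3x3) and "t" (3): a world point X has camera coordinates R X + t. Camera axes: x right, y down, z forward; pixel columns grow to the right and rows downward; lengths in m; the calibration is good to about 2 mm. A picture is of the moment at which its call begins.
- ctrl.sign_off(): hands the job in, once; it reports no verdict.
Trained networks look in the newest picture that a camera, given by its name, has taken for a name from the list of things; names that differ only in an ending like _2 or _b are one class to them, and where a whole thing is asked for, a point or a joint stands for the part that bears it (a point fixed in the world has none). Each returns a list of dicts, best first, with "conf" (0 to 1); they miss things now and then, are a little off and sometimes report something else, mostly with a low value. They report only what shows in the picture. A call takes as long as a camera call.
- cut_out(camera, query): "pixels" (480x640 bool, what is visible of it) and "box" ([centre column, centre row, width, height] in pixels, round what is visible of it).
The state is a dict: "time": time; "qpos": joint angles; "dq": joint speeds; "joint_efforts": joint torques, N m; "eef_pos": TCP position; "tcp_rot": TCP orientation; "contact_force": force on the tool from outside, world axes, zero at the start; "wrist_torque": the same for the moment, N m; "opening": opening from 0.0 (shut) to 1.0 (fully open).
Only numpy, scipy, OpenCV 4.12 (cv2) and the standard library are available. Lean on these libraries where they do the work, as an engineer would, in place of code of your own. Each camera call takes 0.05 s, during which the arm holds its last target.

## Working session

There is one attempt and no reset: what is moved stays moved. The work goes in short steps, Python scripts to look and compute and a tool call to move; the robot and the scene stay as the last step left them, time stands still between calls to the robot, and variables do not carry over. Pictures are saved under pics/ and viewed, and the job is handed in when it is done.

Besides the shell and the picture viewer there is one more tool, called in YAML: its name, and indented under it one key for each argument. jog_arm: Moves the arm, as the interface text tells. Its arguments: {"type":"object","properties":{"commands":{"type":"string"},"gripper":{"type":"number"},"grip_force":{"type":"number"}},"required":["commands"]}

```bash
mkdir -p pics; cat > h.py <<'E'
import numpy as np, cv2
from plant import get_state, vision, ctrl, cut_out
def cam(n,save=None):
    c=vision.read_camera(n)
    if save: cv2.imwrite(f'pics/{save}.png',c['frame'][:,:,::-1])
    return c
def pts(c,mask=None):
    z=c['z_map']; v,u=np.nonzero((z>0)&(mask if mask is not None else True))
    d=z[v,u]; P=np.c_[(u-c['cx'])/c['fx']*d,(v-c['cy'])/c['fy']*d,d]
    return (P-c['t'])@c['R'],u,v
def proj(c,X):
    p=c['R']@np.asarray(X)+c['t']; return c['fx']*p[0]/p[2]+c['cx'],c['fy']*p[1]/p[2]+c['cy']
E
python3 - <<'E'
from h import *
s=get_state();print(s)
for n in ['side','top','wrist']:
    c=cam(n,n+'0'); print(n,c['fx'],(-c['R'].T@c['t']).round(3),c['R'][2].round(2))
E
```

```text
{'time': 0.0, 'qpos': array([-1.33105262e+00,  2.87195271e-01,  1.57817923e+00,  2.16509133e-06,
        1.27859095e+00, -1.49991493e-01]), 'dq': array([ 0.00048503, -0.00216282, -0.00139462,  0.00068781,  0.00019243,
        0.00015997]), 'joint_efforts': array([-8.47590900e-05, -4.05982769e+01, -2.92624515e+01, -1.44698020e-04,
        5.83354573e-03, -9.81108826e-06]), 'eef_pos': array([ 0.25633751, -0.62372357,  0.22992623]), 'tcp_rot': array([ 9.81072686e-01,  1.93636197e-01, -5.21878774e-05, -1.18525157e-03]), 'contact_force': array([ 0.25704901, -0.29775913,  0.73116234]), 'wrist_torque': array([-0.01809328,  0.01667947,  0.01614059]), 'opening': 1.0023438336189356}
side 448.9393543530085 [0.082 0.259 0.823] [ 0.55  0.11 -0.83]
top 441.87149509336825 [0.424 0.352 0.947] [ 0.14  0.03 -0.99]
wrist 333.7385941970085 [ 0.319 -0.6    0.372] [-0.24 -0.1  -0.96]
```

View pics/side0.png

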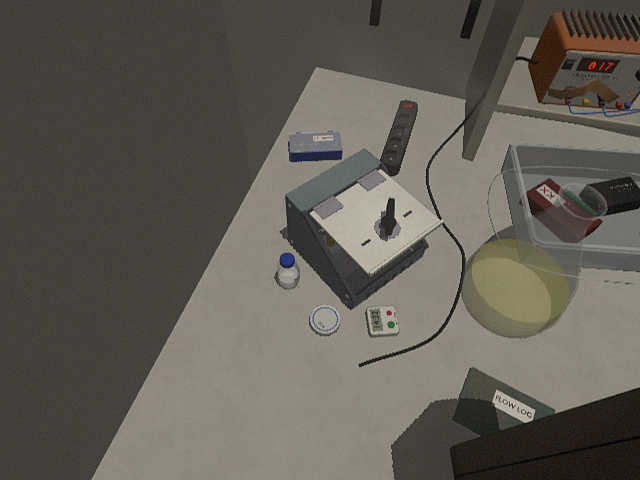

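View pics/top0.png

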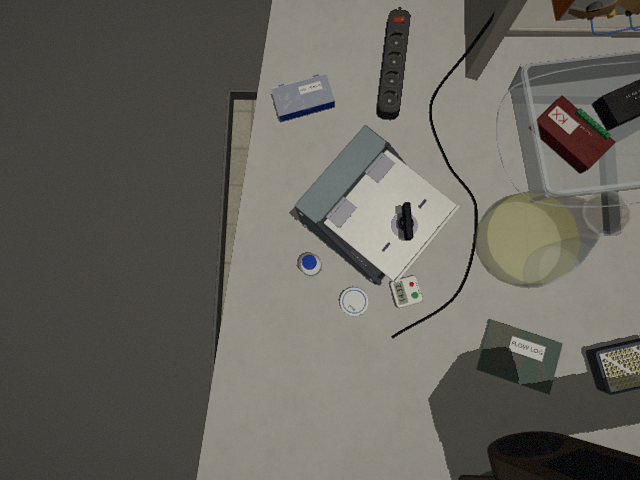

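The side view shows the hatch open, with the wing at (390,215) and ribs at (366,242) and (407,213). The bottle is at (288,270), the dish at (325,320) and the timer at (382,320). The top view agrees: the wing is at (405,220), with the box's back edge at upper left.

```bash
python3 - <<'E'
from h import *
for n in ['side','top']:
    c=cam(n)
    for q in ['hatch','wing','valve_box','bottle','timer','dish']:
        r=cut_out(n,q)
        for d in r[:1]:
            P,u,v=pts(c,d['pixels'])
            print(n,q,round(d['conf'],2),np.round(d['box']),len(P),'med',np.median(P,0).round(3),'min',P.min(0).round(3),'max',P.max(0).round(3))
            np.save(f'{n}_{q}.npy',P)
            if q=='hatch':
                # ransac plane
                rng=np.random.default_rng(0);best=None
                for i in range(300):
                    a=P[rng.choice(len(P),3,False)];m=np.cross(a[1]-a[0],a[2]-a[0]);m/=np.linalg.norm(m)+1e-12
                    k=abs((P-a[0])@m)<.0025
                    if best is None or k.sum()>best.sum(): best=k
                Q=P[best];o=Q.mean(0);m=np.linalg.svd(Q-o)[2][2];m*=np.sign(m[2])
                print(' plane',m.round(4),o.round(4),best.mean())
                e1=np.cross(m,[0,0,1]);e1/=np.linalg.norm(e1);e2=np.cross(m,e1)
                R=np.c_[(Q-o)@e1,(Q-o)@e2].astype(np.float32)
                rc=cv2.minAreaRect(R*1000);b=cv2.boxPoints(rc)/1000
                print(' rect',rc);print((o+b[:,:1]*e1+b[:,1:]*e2).round(4))
E
```

```text
side hatch 0.71 [379. 223. 127. 109.] 7462 med [0.579 0.25  0.158] min [ 0.466  0.128 -0.001] max [0.806 0.369 0.209]
 plane [0.0016 0.0032 1.    ] [0.5855 0.2543 0.1576] 0.8519163763066202
 rect ((5.0021820068359375, 1.3573150634765625), (177.33590698242188, 182.68821716308594), 77.32134246826172)
[[0.4638 0.2424 0.1578]
 [0.6053 0.1268 0.158 ]
 [0.7174 0.2642 0.1573]
 [0.5759 0.3797 0.1572]]
side wing 0.54 [387. 215.  15.  33.] 338 med [0.564 0.228 0.205] min [0.538 0.213 0.16 ] max [0.6   0.241 0.209]
side valve_box 0.67 [384. 320.  38.  35.] 958 med [0.453 0.2   0.017] min [ 0.422  0.164 -0.002] max [0.49  0.235 0.023]
side bottle 0.65 [286. 271.  23.  34.] 709 med [0.494 0.397 0.062] min [ 0.483  0.378 -0.   ] max [0.553 0.437 0.092]
side timer 0.98 [382. 322.  34.  34.] 865 med [0.452 0.201 0.017] min [0.422 0.169 0.001] max [0.49  0.234 0.023]
side dish 0.81 [326. 317.  28.  31.] 761 med [0.431 0.308 0.016] min [ 0.402  0.279 -0.001] max [0.464 0.339 0.021]
top hatch 0.69 [391. 216. 137. 133.] 9456 med [0.588 0.252 0.157] min [ 0.467  0.09  -0.004] max [0.73  0.374 0.209]
 pla
[... 156 characters left out ...]
7), 50.84044647216797)
[[0.4651 0.2421 0.1571]
 [0.6064 0.1279 0.1575]
 [0.7164 0.264  0.157 ]
 [0.575  0.3782 0.1565]]
top wing 0.9 [404. 219.  19.  38.] 399 med [0.569 0.231 0.204] min [0.539 0.216 0.157] max [0.602 0.241 0.209]
top valve_box 0.71 [377. 208. 164. 160.] 14244 med [0.599 0.281 0.157] min [ 0.467  0.086 -0.003] max [0.808 0.44  0.209]
top bottle 0.78 [309. 262.  25.  25.] 424 med [0.503 0.399 0.066] min [ 0.483  0.379 -0.   ] max [0.527 0.427 0.091]
top timer 0.77 [407. 293.  29.  32.] 709 med [0.455 0.201 0.016] min [ 0.424  0.169 -0.   ] max [0.487 0.234 0.022]
top dish 0.68 [355. 302.  35.  24.] 682 med [0.433 0.309 0.016] min [ 0.402  0.278 -0.005] max [0.463 0.338 0.02 ]
```

View pics/wrist0.png

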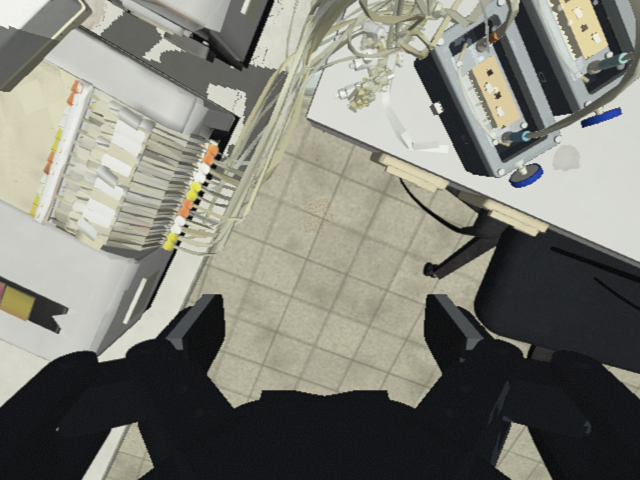

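```bash
python3 - <<'E'
from h import *
for n in ['side','top']:
    P=np.load(f'{n}_wing.npy');Q=P[P[:,2]>.19][:,:2]
    rc=cv2.minAreaRect((Q*1000).astype(np.float32)); w=np.linalg.svd(Q-Q.mean(0))[2][0]
    print(n,len(Q),rc,np.degrees(np.arctan2(w[1],w[0])))
c=cam('top')
for px in [(530,240),(490,215),(570,260),(530,195),(480,240),(605,215),(560,190),(520,70),(620,100),(490,50),(470,70),(515,355),(440,280),(422,204),(386,247)]:
    u,v=px; d=c['z_map'][v,u]; P=(np.array([(u-c['cx'])/c['fx']*d,(v-c['cy'])/c['fy']*d,d])-c['t'])@c['R']; print(px,P.round(3),c['frame'][v,u])
# highest things
P,u,v=pts(c); 
for lo in np.arange(0,1,.1):
  print(round(lo,1),[ (round(float(P[k,2].max()),2) if (k:=((P[:,0]>lo)&(P[:,0]<lo+.1)&(P[:,1]>y)&(P[:,1]<y+.1))).sum()>5 else None) for y in np.arange(-.6,.6,.1)])
E
```

```text
side 244 ((569.1220703125, 227.3050079345703), (62.81715393066406, 12.310497283935547), 4.839158535003662) -175.26668246679964
top 297 ((570.213623046875, 227.7757110595703), (63.01737594604492, 12.579126358032227), 4.9164581298828125) -175.05399293497538
(530, 240) [0.543 0.02  0.195] [144 140 106]
(490, 215) [0.608 0.047 0.085] [109 106  90]
(570, 260) [ 0.51  -0.044  0.198] [122 121  96]
(530, 195) [0.63  0.002 0.161] [100  98  73]
(480, 240) [0.561 0.061 0.064] [111 110  94]
(605, 215) [ 0.572 -0.061  0.272] [39 41 40]
(560, 190) [ 0.684 -0.134  0.002] [139 141 137]
(520, 70) [ 0.919 -0.026  0.077] [79 77 76]
(620, 100) [ 0.872 -0.247  0.045] [33 32 32]
(490, 50) [0.94  0.049 0.115] [72 67 58]
(470, 70) [0.944 0.063 0.032] [75 72 64]
(515, 355) [ 0.333 -0.023  0.008] [81 81 66]
(440, 280) [ 0.483  0.126 -0.   ] [144 139 130]
(422, 204) [0.61  0.195 0.157] [62 63 67]
(386, 247) [0.529 0.259 0.159] [62 62 66]
0.0 [None, None, None, None, None, None, 0.02, 0.0, 0.01, 0.0, 0.0, 0.0]
0.1 [None, None, None, 0.0, 0.0, 0.0, 0.31, 0.29, 0.0, 0.01, 0.0, 0.0]
0.2 [None, None, None, 0.06, 0.05, 0.4, 0.41, 0.3, 0.01, 0.01, 0.0, 0.01]
0.3 [None, None, None, 0.05, 0.05, 0.01, 0.01, 0.01, 0.01, 0.01, 0.01, 0.01]
0.4 [None, None, None, 0.01, 0.0, 0.18, 0.15, 0.02, 0.17, 0.09, 0.09, 0.01]
0.5 [None, None, None, 0.01, 0.16, 0.32, 0.26, 0.17, 0.21, 0.16, 0.16, 0.01]
0.6 [None, None, 0.0, 0.1, 0.1, 0.32, 0.22, 0.17, 0.21, 0.16, 0.16, 0.01]
0.7 [None, None, 0.01, 0.06, 0.06, 0.1, 0.01, 0.02, 0.16, 0.16, 0.01, 0.01]
0.8 [None, None, 0.02, 0.05, 0.06, 0.1, 0.01, 0.07, 0.05, 0.04, 0.04, 0.03]
0.9 [None, None, 0.03, 0.18, 0.25, 0.25, 0.27, 0.11, 0.05, 0.04, 0.04, 0.01]
```

```bash
python3 - <<'E'
from h import *
c=cam('side');a=c['frame'][130:360,400:640,::-1]
d=cam('top');b=d['frame'][130:360,400:640,::-1]
cv2.imwrite('pics/z1.png',cv2.resize(np.hstack([a,b]),None,fx=1.65,fy=2.4))
for n,c in (('side',c),('top',d)):
  P,u,v=pts(c);k=(P[:,0]>.4)&(P[:,0]<.75)&(P[:,1]>-.2)&(P[:,1]<.12)&(P[:,2]>.12)
  Q=P[k];print(n)
  for y in np.arange(-.2,.12,.02):
    r=Q[(Q[:,1]>y)&(Q[:,1]<y+.02)]
    if len(r): print(round(y,2),len(r),'x',r[:,0].min().round(2),r[:,0].max().round(2),'z',np.percentile(r[:,2],[5,50,95,100]).round(3))
E
```

```text
side
-0.12 68 x 0.51 0.55 z [0.123 0.141 0.167 0.172]
-0.1 295 x 0.49 0.56 z [0.128 0.162 0.208 0.23 ]
-0.08 893 x 0.48 0.59 z [0.133 0.21  0.319 0.321]
-0.06 1763 x 0.48 0.6 z [0.138 0.259 0.317 0.321]
-0.04 1742 x 0.48 0.6 z [0.137 0.244 0.316 0.321]
-0.02 2081 x 0.48 0.6 z [0.137 0.243 0.317 0.321]
-0.0 1575 x 0.49 0.63 z [0.134 0.202 0.245 0.258]
0.02 1127 x 0.5 0.63 z [0.128 0.162 0.196 0.209]
0.04 319 x 0.52 0.6 z [0.122 0.135 0.15  0.157]
top
-0.12 9 x 0.52 0.6 z [0.14  0.153 0.16  0.162]
-0.1 148 x 0.5 0.6 z [0.142 0.186 0.215 0.221]
-0.08 738 x 0.48 0.6 z [0.15  0.271 0.318 0.321]
-0.06 1141 x 0.48 0.65 z [0.147 0.283 0.318 0.32 ]
-0.04 1074 x 0.48 0.65 z [0.141 0.236 0.317 0.319]
-0.02 2101 x 0.48 0.65 z [0.144 0.251 0.317 0.321]
-0.0 1829 x 0.49 0.64 z [0.138 0.204 0.245 0.26 ]
0.02 1371 x 0.5 0.63 z [0.129 0.163 0.196 0.212]
0.04 398 x 0.52 0.61 z [0.122 0.135 0.151 0.159]
```

View pics/z1.png

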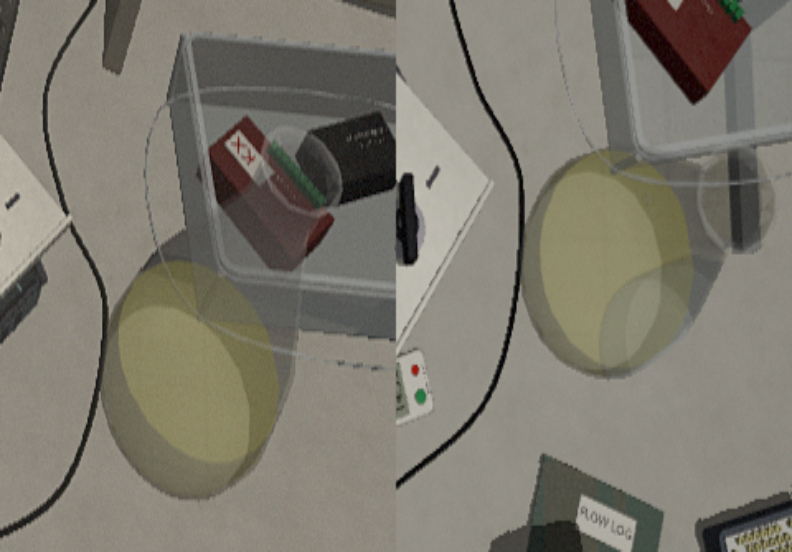

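jog_arm:
  commands: "0.0 0.05 0.06 0 0 0; 0.01 0.1 0.12 0 0 0; 0.03 0.15 0.17 0 0 0; 0.05 0.2 0.22 0 0 0; 0.07 0.26 0.24 0 0 0; 0.09 0.32 0.24 0 0 0; 0.11 0.38 0.24 0 0 0; 0.13 0.44 0.24 0 0 0; 0.15 0.5 0.24 0 0 0; 0.16 0.56 0.24 0 0 0; 0.17 0.62 0.24 0 0 0; 0.17 0.66 0.24 0 0 0"
  gripper: 0

```text
time: 2.5
eef_pos: [0.4237, 0.0123, 0.4714]
tcp_rot: [0.981, 0.194, 0.0, 0.0]
contact_force: [1.3, 0.4, 0.6]
opening: -0.0
```

```bash
python3 - <<'E'
from h import *
s=get_state()
for k in ['time','qpos','eef_pos','tcp_rot']: print(k,np.round(s[k],4).tolist())
E
```

```text
time 2.5
qpos [-0.2114, -0.3637, 1.7824, 0.0001, 1.7219, 0.9697]
eef_pos [0.4237, 0.0123, 0.4714]
tcp_rot [0.9811, 0.1936, 0.0005, 0.0002]
```

jog_arm:
  commands: "0.02 0.02 0 -0.13 0.1 0; 0.04 0.04 0 -0.26 0.2 0; 0.04 0.04 0 -0.38 0.29 0; 0.04 0.04 0 -0.48 0.38 0"

```text
time: 3.0
eef_pos: [0.4641, 0.0511, 0.4714]
tcp_rot: [0.935, 0.185, -0.231, 0.197]
contact_force: [0.2, -1.5, -0.8]
opening: -0.0
```

```bash
python3 - <<'E'
from h import *
s=get_state()
for k in ['time','qpos','eef_pos','tcp_rot']: print(k,np.round(s[k],4).tolist())
E
```

```text
time 3.0
qpos [0.113, -0.0102, 1.5598, -0.4707, 2.0087, 1.181]
eef_pos [0.4641, 0.0511, 0.4714]
tcp_rot [0.9347, 0.1853, -0.2306, 0.1971]
```

```bash
cat > kin.py <<'E'
import numpy as np
from scipy.optimize import least_squares
from scipy.spatial.transform import Rotation as Rn
D=[([-1.33105262,.287195271,1.57817923,0,1.27859095,-.14999],[.25633751,-.62372357,.22992623],[.981072686,.193636197,-5.2e-5,-.001185]),
([-0.2114,-0.3637,1.7824,0.0001,1.7219,0.9697],[0.4237,0.0123,0.4714],[0.9811,0.1936,0.0005,0.0002]),
([0.113,-0.0102,1.5598,-0.4707,2.0087,1.181],[0.4641,0.0511,0.4714],[0.9347,0.1853,-0.2306,0.1971])]
def rot(q): return Rn.from_euler('ZYZYZ',[q[0],q[1]+q[2],q[3],q[4],q[5]+np.pi/2])
def fk(q,p):
    d,h,a,b,L,e=p
    loc=np.array([a*np.sin(q[1])+b*np.sin(q[1]+q[2])+e*np.cos(q[1]+q[2]),d,h+a*np.cos(q[1])+b*np.cos(q[1]+q[2])-e*np.sin(q[1]+q[2])])
    return Rn.from_euler('Z',q[0]).apply(loc)+rot(q).apply([0,0,L])
def fit(D):
    f=lambda p:np.r_[np.ravel([fk(q,p)-np.array(x) for q,x,_ in D]),1e-3*(p-[.1,.3,.45,.4,.3,0])]
    return least_squares(f,[.1,.3,.45,.4,.3,0])
lo=np.array([-2.77,-.9,.21,-1.53,.24,-2.84]);hi=np.array([2.77,2.22,2.48,4.67,2.81,2.84])
def ik(x,R,p,q0):
    f=lambda q:np.r_[fk(q,p)-x,.3*(rot(q).inv()*R).as_rotvec()]
    return least_squares(f,np.clip(q0,lo+.01,hi-.01),bounds=(lo,hi))
E
python3 - <<'E'
from kin import *
r=fit(D);print(r.x.round(4))
for q,x,t in D: print((fk(q,r.x)-x).round(4), np.degrees((rot(q).inv()*Rn.from_quat(t)).magnitude()).round(3))
E
```

```text
Traceback (most recent call last):
  File "kin.py", line 14, in fit
    return least_squares(f,[.1,.3,.45,.4,.3,0])
  File "kin.py", line 13, in <lambda>
    f=lambda p:np.r_[np.ravel([fk(q,p)-np.array(x) for q,x,_ in D]),1e-3*(p-[.1,.3,.45,.4,.3,0])]
                               ~~^^^^^
  File "kin.py", line 11, in fk
    return Rn.from_euler('Z',q[0]).apply(loc)+rot(q).apply([0,0,L])
                                              ~~~^^^
  File "kin.py", line 7, in rot
    def rot(q): return Rn.from_euler('ZYZYZ',[q[0],q[1]+q[2],q[3],q[4],q[5]+np.pi/2])
                       ~~~~~~~~~~~~~^^^^^^^^^^^^^^^^^^^^^^^^^^^^^^^^^^^^^^^^^^^^^^^^^
  File "scipy/spatial/transform/_rotation.pyx", line 1413, in scipy.spatial.transform._rotation.Rotation.from_euler
ValueError: Expected axis specification to be a non-empty string of upto 3 characters, got ZYZYZ
```

```bash
sed -i "s/^def rot.*/def rot(q): return Rn.from_euler('ZYZ',[q[0],q[1]+q[2],q[3]])*Rn.from_euler('YZ',[q[4],q[5]+np.pi\/2])/" kin.py
cat > geo.py <<'E'
from kin import *
phi=np.radians(51.0)
bx=np.array([np.cos(phi),np.sin(phi),0]);by=np.array([-np.sin(phi),np.cos(phi),0]);bz=np.array([0,0,1.])
n=-.5736*bx+.8192*bz;u=.8192*bx+.5736*bz
H=np.array([.6424,.3169,.151])
def toolR(wdeg,s=1):
    a=np.radians(wdeg);y=s*(np.cos(a)*u-np.sin(a)*by);z=-n;return Rn.from_matrix(np.c_[np.cross(y,z),y,z])
def plate(r,lat,th,h=0):  # point on outer face + h
    m=Rn.from_rotvec(by*th) # opening raises lower edge
    uu=m.apply(u);nn=m.apply(n);return H-r*uu+lat*by+(.006+h)*nn
E
python3 - <<'E'
from geo import *
r=fit(D);print(r.x.round(4))
for q,x,t in D: print((fk(q,r.x)-x).round(4), np.degrees((rot(q).inv()*Rn.from_quat(t)).magnitude()).round(3))
print('edge open',plate(.155,0,.611),plate(.155,0,0),'wing grip',plate(.115,0,0,.04))
for s in (1,-1):
  for w in (-44,0,90):
    R=toolR(w,s);x=plate(.115,0,0,.04)-.019*n
    k=ik(x,R,r.x,[.3,.3,1.5,0,.8,0 ]);print(s,w,k.cost,k.x.round(2))
    k=ik(x,R,r.x,[.0,.3,1.5,.5,.8,1 ]);print(s,w,k.cost,k.x.round(2))
E
```

```text
[0.1009 0.2407 0.4434 0.5726 0.2494 0.0213]
[-0.  0. -0.] 0.0
[ 0. -0. -0.] 0.007
[-0.  0.  0.] 0.008
edge open [0.54485073 0.19643668 0.15702248] [0.56032554 0.21554649 0.0670072 ] wing grip [0.56650799 0.22318117 0.1227192 ]
1 -44 4.693455781633999e-17 [ 0.04  0.11  2.12  0.81  0.64 -2.22]
1 -44 2.3846945273906416e-24 [ 0.04  0.11  2.12  0.81  0.64 -2.22]
1 0 2.8162330374131893e-25 [ 0.04  0.11  2.12  0.81  0.64 -1.45]
1 0 1.6321024107399952e-19 [ 0.04  0.11  2.12  0.81  0.64 -1.45]
1 90 1.6449184086797178e-17 [0.04 0.11 2.12 0.81 0.64 0.12]
1 90 7.93275338387293e-18 [0.04 0.11 2.12 0.81 0.64 0.12]
-1 -44 5.796594673324016e-30 [0.04 0.11 2.12 0.81 0.64 0.92]
-1 -44 1.5148161316816962e-18 [0.04 0.11 2.12 0.81 0.64 0.92]
-1 0 5.027973177938991e-24 [0.04 0.11 2.12 0.81 0.64 1.69]
-1 0 1.572275376725474e-17 [0.04 0.11 2.12 0.81 0.64 1.69]
-1 90 0.00023489653475002918 [ 0.08  0.11  2.1   0.67  0.63 -2.84]
-1 90 0.0012140543326846635 [-0.01  0.13  2.2   1.15  0.61  2.84]
```

```bash
cat > rows.py <<'E'
from geo import *
from scipy.spatial.transform import Slerp
from h import get_state
P=fit(D).x
def show(c0,R0,wps):
    out=[];prev=(c0,R0);q=get_state()['qpos']
    for x,R,nn in wps:
        S=Slerp([0,1],Rn.concatenate([prev[1],R]))
        for i in range(1,nn+1):
            t=i/nn;xx=prev[0]*(1-t)+x*t;RR=S(t)
            k=ik(xx,RR,P,q);dq=abs(k.x-q).max();q=k.x
            if k.cost>1e-8 or dq>.25: print('!',i,k.cost,k.x.round(2),round(dq,2))
            out.append(' '.join(f'{v:.3f}' for v in np.r_[xx-c0,(RR*R0.inv()).as_rotvec()]))
        prev=(x,R)
    print(len(out),q.round(2));print('; '.join(out))
E
python3 - <<'E'
from rows import *
s=get_state();c0=s['eef_pos'];R0=Rn.from_quat(s['tcp_rot'])
R=toolR(-44,-1);A=plate(.143,-.03,.611,.06);print(A,c0,np.degrees((R*R0.inv()).magnitude()))
show(c0,R0,[(np.array([.46,.08,.42]),toolR(-44,-1),9),(A,R,5)])
E
```

```text
[0.57572275 0.18688998 0.21702393] [0.46405657 0.0511476  0.47139257] 72.20640611079445
14 [-0.05 -0.06  2.07  0.66  0.86  1.06]
-0.000 0.003 -0.006 0.106 -0.085 -0.036; -0.001 0.006 -0.011 0.211 -0.169 -0.071; -0.001 0.010 -0.017 0.317 -0.254 -0.107; -0.002 0.013 -0.023 0.423 -0.338 -0.143; -0.002 0.016 -0.029 0.529 -0.423 -0.179; -0.003 0.019 -0.034 0.634 -0.508 -0.214; -0.003 0.022 -0.040 0.740 -0.592 -0.250; -0.004 0.026 -0.046 0.846 -0.677 -0.286; -0.004 0.029 -0.051 0.951 -0.761 -0.321; 0.019 0.050 -0.092 0.951 -0.761 -0.321; 0.042 0.072 -0.133 0.951 -0.761 -0.321; 0.065 0.093 -0.173 0.951 -0.761 -0.321; 0.089 0.114 -0.214 0.951 -0.761 -0.321; 0.112 0.136 -0.254 0.951 -0.761 -0.321
```

jog_arm:
  commands: "0 0.003 -0.006 0.106 -0.085 -0.036; 0 0.006 -0.011 0.211 -0.169 -0.071; 0 0.010 -0.017 0.317 -0.254 -0.107; 0 0.013 -0.023 0.423 -0.338 -0.143; 0 0.016 -0.029 0.529 -0.423 -0.179; 0 0.019 -0.034 0.634 -0.508 -0.214; 0 0.022 -0.040 0.740 -0.592 -0.250; 0 0.026 -0.046 0.846 -0.677 -0.286; 0 0.029 -0.051 0.951 -0.761 -0.321; 0.019 0.050 -0.092 0.951 -0.761 -0.321; 0.042 0.072 -0.133 0.951 -0.761 -0.321; 0.065 0.093 -0.173 0.951 -0.761 -0.321; 0.089 0.114 -0.214 0.951 -0.761 -0.321; 0.112 0.136 -0.254 0.951 -0.761 -0.321; 0.112 0.136 -0.254 0.951 -0.761 -0.321"

```text
time: 4.88
eef_pos: [0.5738, 0.1874, 0.212]
tcp_rot: [0.953, 0.041, 0.196, -0.227]
contact_force: [-0.9, -0.1, -0.2]
opening: 0.001
```

```bash
python3 - <<'E'
from rows import *
from h import *
s=get_state();c0=s['eef_pos'];R0=Rn.from_quat(s['tcp_rot'])
print(s['time'],c0.round(4),s['contact_force'].round(1),np.degrees((toolR(-44,-1)*R0.inv()).as_rotvec()).round(2),s['qpos'].round(2))
R=toolR(-44,-1)
show(c0,R0,[(plate(.143,-.03,.611,.005),R,2)]+[(plate(.143,-.03,t,.0),R,1) for t in np.linspace(.55,0,10)])
a=cam('side');b=cam('wrist');cv2.imwrite('pics/p1.png',cv2.resize(np.hstack([a['frame'],b['frame']])[:,:,::-1],None,fx=.62,fy=.62))
E
```

```text
4.875 [0.5738 0.1874 0.212 ] [-0.9 -0.1 -0.2] [-0.19 -0.42 -0.1 ] [-0.05 -0.06  2.08  0.66  0.86  1.06]
12 [-0.02  0.19  2.11  0.88  0.63  0.79]
0.001 -0.000 -0.025 -0.002 -0.004 -0.001; 0.002 -0.001 -0.050 -0.003 -0.007 -0.002; 0.002 -0.001 -0.064 -0.003 -0.007 -0.002; 0.002 -0.000 -0.072 -0.003 -0.007 -0.002; 0.003 0.000 -0.081 -0.003 -0.007 -0.002; 0.004 0.002 -0.090 -0.003 -0.007 -0.002; 0.005 0.003 -0.098 -0.003 -0.007 -0.002; 0.007 0.005 -0.107 -0.003 -0.007 -0.002; 0.008 0.008 -0.115 -0.003 -0.007 -0.002; 0.011 0.010 -0.123 -0.003 -0.007 -0.002; 0.013 0.013 -0.131 -0.003 -0.007 -0.002; 0.016 0.017 -0.138 -0.003 -0.007 -0.002
```

View pics/p1.png

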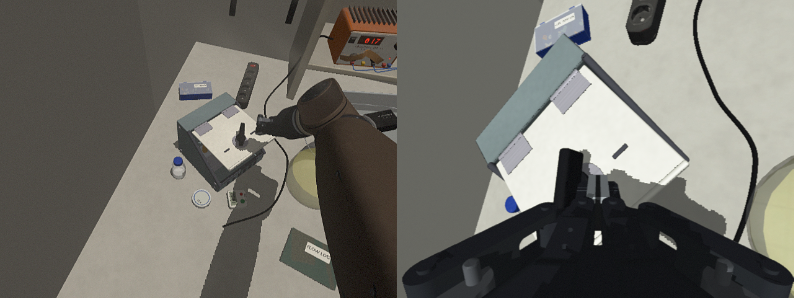

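The side view shows the fingers over the hatch's right lower part, beside the wing. The wrist view puts the wing at (570,175), left of the closed fingers, with the plate under the tips free. Pushing the hatch down along its arc next.

jog_arm:
  commands: "0.001 0 -0.025 0 -0.004 0; 0.002 -0.001 -0.048 0 -0.007 0; 0.002 -0.001 -0.060 0 -0.007 0; 0.002 0 -0.070 0 -0.007 0; 0.003 0 -0.079 0 -0.007 0; 0.004 0.002 -0.088 0 -0.007 0; 0.005 0.003 -0.097 0 -0.007 0; 0.007 0.005 -0.106 0 -0.007 0; 0.008 0.008 -0.114 0 -0.007 0; 0.011 0.010 -0.122 0 -0.007 0; 0.013 0.013 -0.130 0 -0.007 0; 0.013 0.013 -0.130 0 -0.007 0"

```text
time: 6.48
eef_pos: [0.5882, 0.1995, 0.086]
tcp_rot: [0.952, 0.042, 0.203, -0.227]
contact_force: [0.2, 0.3, -0.4]
opening: -0.001
```

```bash
python3 - <<'E'
from rows import *
from h import *
s=get_state();c0=s['eef_pos'];print(s['time'],c0.round(4),s['contact_force'].round(1))
x=c0-H-0; print('h above shut face at tcp',(x@n-.006).round(4),'r',-(x@u).round(4),'lat',(x@by).round(4))
a=cam('side');b=cam('wrist');cv2.imwrite('pics/p2.png',cv2.resize(np.hstack([a['frame'],b['frame']])[:,:,::-1],None,fx=.62,fy=.62))
print(get_state()['eef_pos'].round(4),get_state()['contact_force'].round(1))
E
```

```text
6.475 [0.5882 0.1995 0.086 ] [ 0.2  0.3 -0.4]
h above shut face at tcp 0.0127 r 0.14 lat -0.0317
[0.5886 0.1993 0.0869] [-0.3 -0.5  1. ]
```

View pics/p2.png

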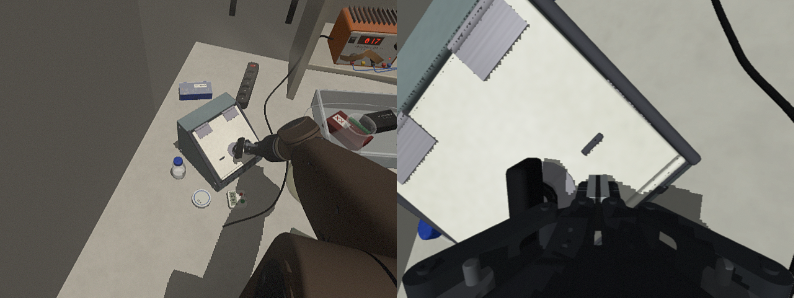

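The hatch is nearly shut and followed the fingers. Pressing on along its normal in small steps.

jog_arm:
  commands: "0.0014 0.0018 -0.0033 0 0 0; 0.0029 0.0036 -0.0066 0 0 0; 0.0036 0.0045 -0.0082 0 0 0; 0.0043 0.0054 -0.0098 0 0 0; 0.0047 0.0058 -0.0106 0 0 0; 0.0047 0.0058 -0.0106 0 0 0"

```text
time: 7.32
eef_pos: [0.5934, 0.2052, 0.0766]
tcp_rot: [0.952, 0.042, 0.204, -0.227]
contact_force: [-0.6, -0.6, 0.2]
opening: -0.0
```

```bash
python3 - <<'E'
from rows import *
s=get_state();c0=s['eef_pos'];print(s['time'],c0.round(4),s['contact_force'].round(1),(s['contact_force']@n).round(1))
x=c0-H-0; print('h',(x@n-.006).round(4),'r',-(x@u).round(4),'lat',(x@by).round(4))
E
```

```text
7.325 [0.5934 0.2052 0.0766] [-0.6 -0.6  0.2] 0.6
h 0.0006 r 0.139 lat -0.0322
```

jog_arm:
  commands: "0.0007 0.0009 -0.0016 0 0 0; 0.0013 0.0016 -0.003 0 0 0; 0.0013 0.0016 -0.003 0 0 0"

```text
time: 7.7
eef_pos: [0.5941, 0.2059, 0.0754]
tcp_rot: [0.951, 0.044, 0.203, -0.227]
contact_force: [-18.8, -14.1, 19.7]
opening: -0.004
```

```bash
python3 - <<'E'
from rows import *
s=get_state();c0=s['eef_pos'];print(s['time'],c0.round(4),s['contact_force'].round(1),(s['contact_force']@n).round(1))
x=c0-H-0; print('h',(x@n-.006).round(4),'r',-(x@u).round(4),'lat',(x@by).round(4))
E
```

```text
7.7 [0.5941 0.2059 0.0754] [-18.8 -14.1  19.7] 29.3
h -0.001 r 0.1389 lat -0.0323
```

Contact force rose to 29 N, so the hatch is on its stop. Retracting and half-turning the wrist over the wing, gripper open.

```bash
python3 - <<'E'
from rows import *
s=get_state();c0=s['eef_pos'];R0=Rn.from_quat(s['tcp_rot'])
A=plate(.14,-.032,0,.09);B=plate(.115,0,0,.09)
show(c0,R0,[(A,toolR(136),2),(B,toolR(46),9),(B,toolR(-44),9)])
E
```

```text
20 [-0.02 -0.05  2.17  0.72  0.76 -2.15]
-0.017 -0.021 0.037 -0.002 0.004 -0.002; -0.034 -0.041 0.074 -0.003 0.009 -0.003; -0.035 -0.037 0.075 -0.067 -0.069 0.140; -0.036 -0.033 0.077 -0.130 -0.147 0.282; -0.038 -0.029 0.079 -0.194 -0.226 0.425; -0.039 -0.025 0.080 -0.257 -0.304 0.567; -0.040 -0.021 0.082 -0.321 -0.382 0.710; -0.042 -0.017 0.083 -0.384 -0.460 0.852; -0.043 -0.013 0.085 -0.447 -0.539 0.995; -0.044 -0.009 0.087 -0.511 -0.617 1.137; -0.046 -0.005 0.088 -0.574 -0.696 1.280; -0.046 -0.005 0.088 -0.637 -0.774 1.422; -0.046 -0.005 0.088 -0.700 -0.853 1.565; -0.046 -0.005 0.088 -0.763 -0.931 1.707; -0.046 -0.005 0.088 -0.827 -1.010 1.850; -0.046 -0.005 0.088 -0.890 -1.088 1.992; -0.046 -0.005 0.088 -0.953 -1.167 2.135; -0.046 -0.005 0.088 -1.016 -1.246 2.277; -0.046 -0.005 0.088 -1.079 -1.325 2.419; -0.046 -0.005 0.088 -1.141 -1.404 2.562
```

jog_arm:
  commands: "-0.017 -0.021 0.037 0 0 0; -0.034 -0.041 0.074 0 0 0"

```text
time: 7.95
eef_pos: [0.5599, 0.1653, 0.1479]
tcp_rot: [0.952, 0.042, 0.203, -0.227]
contact_force: [1.3, -0.1, 1.1]
opening: -0.0
```

jog_arm:
  commands: "-0.001 0.004 0.001 -0.064 -0.078 0.143; -0.002 0.008 0.003 -0.127 -0.156 0.285; -0.004 0.012 0.005 -0.191 -0.235 0.428; -0.005 0.016 0.006 -0.254 -0.313 0.57; -0.006 0.02 0.008 -0.318 -0.391 0.713; -0.008 0.024 0.009 -0.381 -0.469 0.855; -0.009 0.028 0.011 -0.444 -0.548 0.998; -0.010 0.032 0.013 -0.508 -0.626 1.14; -0.012 0.036 0.014 -0.571 -0.705 1.283; -0.012 0.036 0.014 -0.634 -0.783 1.425; -0.012 0.036 0.014 -0.697 -0.862 1.568; -0.012 0.036 0.014 -0.760 -0.94 1.71; -0.012 0.036 0.014 -0.824 -1.019 1.853; -0.012 0.036 0.014 -0.887 -1.097 1.995; -0.012 0.036 0.014 -0.95 -1.176 2.138; -0.012 0.036 0.014 -1.013 -1.255 2.28; -0.012 0.036 0.014 -1.076 -1.334 2.422; -0.012 0.036 0.014 -1.138 -1.403 2.562"
  gripper: 100

```text
time: 10.2
eef_pos: [0.5486, 0.2018, 0.1615]
tcp_rot: [-0.043, 0.953, 0.226, 0.197]
contact_force: [-0.3, -0.2, 0.1]
opening: 0.999
```

```bash
python3 - <<'E'
from rows import *
from h import *
b=cam('wrist');t=cam('top');a=cam('side');
s=get_state();c0=s['eef_pos'];R0=Rn.from_quat(s['tcp_rot']);print(s['time'],c0.round(4),s['qpos'].round(2),s['contact_force'].round(1))
print('err',np.degrees((toolR(-44)*R0.inv()).as_rotvec()).round(2),'pos',(c0-plate(.115,0,0,.09)).round(4))
cv2.imwrite('pics/p3.png',cv2.resize(np.hstack([t['frame'],b['frame']])[:,:,::-1],None,fx=.62,fy=.62))
for nm,c in (('top',t),('side',a),('wrist',b)):
    P,uu,v=pts(c); X=P-H; r=-(X@u);l=X@by;h=X@n-.006
    k=(abs(l)<.085)&(r>.03)&(r<.16)&(abs(h)<.01)
    Q=np.c_[np.ones(k.sum()),r[k],l[k]]; co=np.linalg.lstsq(Q,h[k],rcond=None)[0]; print(nm,'face',k.sum(),co.round(4),np.median(h[k]).round(4))
    k=(abs(l)<.05)&(abs(r-.115)<.05)&(h>.04)&(h<.058)
    if k.sum()>30:
        rc=cv2.minAreaRect((np.c_[r[k],l[k]]*1000).astype(np.float32));print('wingtop',k.sum(),rc,np.median(h[k]).round(4))
    # free edge lip
    k=(abs(l)<.08)&(r>.15)&(r<.18)&(h>.0035)&(h<.01); 
    if k.sum()>10: print('lip r',np.percentile(r[k],[2,50,98]).round(4))
    k=(abs(h)<.004)&(r>.03)&(r<.15)&(abs(l)<.12);print('lat',np.percentile(l[k],[.5,99.5]).round(4))
E
```

```text
10.35 [0.5487 0.2018 0.1616] [-0.02 -0.04  2.17  0.72  0.76 -2.14] [0.3 0.1 0.3]
err [-0.2  -0.37  0.2 ] pos [ 0.0002  0.001  -0.002 ]
top face 4421 [-0.0008  0.0001  0.0008] -0.0009
wingtop 154 ((106.03121948242188, -8.516082763671875), (40.060550689697266, 14.15281867980957), 45.343994140625) 0.0467
lip r [0.1625 0.1657 0.1692]
lat [-0.1011  0.1019]
side face 4164 [-0.0005  0.0032 -0.0009] -0.0002
wingtop 152 ((122.40423583984375, 8.718585014343262), (39.21577072143555, 13.333354949951172), 43.52545928955078) 0.0476
lip r [0.1631 0.1661 0.1692]
lat [-0.1013  0.1019]
wrist face 36596 [-0.0008  0.0014 -0.0006] -0.0007
wingtop 2110 ((116.3306884765625, -0.43140602111816406), (63.61376190185547, 11.855949401855469), 45.490047454833984) 0.0479
lip r [0.1651 0.1679 0.1707]
lat [-0.1004  0.101 ]
```

View pics/p3.png

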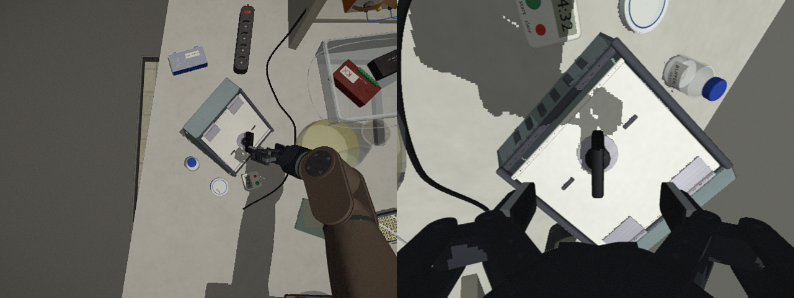

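The wrist view shows the hatch flush, the wing at (598,165), about 45 degrees off the rib line running (568,183) to (630,121), and the fingers straddling it. Depth agrees: the hatch face is within 1 mm of shut and the wing axis within 1 mm of my model. Descending and grasping.

jog_arm:
  commands: "0.006 0.0075 -0.0137 0 0 0; 0.0121 0.015 -0.0275 0 0 0; 0.0181 0.0224 -0.0412 0 0 0; 0.0242 0.0299 -0.0549 0 0 0; 0.0242 0.0299 -0.0549 0 0 0"

```text
time: 10.98
eef_pos: [0.5722, 0.2319, 0.1053]
tcp_rot: [-0.039, 0.953, 0.227, 0.195]
contact_force: [0.1, 0.5, -0.2]
opening: 0.998
```

jog_arm:
  commands: "0 0 0 0 0 0; 0 0 0 0 0 0; 0 0 0 0 0 0; 0 0 0 0 0 0; 0 0 0 0 0 0; 0 0 0 0 0 0"
  gripper: 0
  grip_force: 50

```text
time: 11.72
eef_pos: [0.5731, 0.2314, 0.1071]
tcp_rot: [-0.04, 0.953, 0.226, 0.197]
contact_force: [-0.9, -1.3, 1.6]
opening: 0.131
```

```bash
cat > st.py <<'E'
from rows import *
s=get_state();c0=s['eef_pos'];R0=Rn.from_quat(s['tcp_rot']);x=c0-H
y=R0.as_matrix()[:,1]
print(s['time'],c0.round(4),'F',s['contact_force'].round(1),'Fn',(s['contact_force']@n).round(1),'Tn',(s['wrist_torque']@n).round(2),'open',s['opening'].round(3))
w=np.degrees(np.arctan2(-y@by,y@u))
print('h',(x@n-.006).round(4),'r',-(x@u).round(4),'lat',(x@by).round(4),'w',w.round(2),'tilt err',np.degrees((toolR(w)*R0.inv()).as_rotvec()).round(2),'q',s['qpos'].round(2))
E
python3 st.py
```

```text
Traceback (most recent call last):
  File "st.py", line 4, in <module>
    print(s['time'],c0.round(4),'F',s['contact_force'].round(1),'Fn',(s['contact_force']@n).round(1),'Tn',(s['wrist_torque']@n).round(2),'open',s['opening'].round(3))
                                                                                                                                                ^^^^^^^^^^^^^^^^^^
AttributeError: 'float' object has no attribute 'round'
```

```bash
sed -i "s/s\['opening'\].round(3)/s['opening']/" st.py; python3 st.py
```

```text
11.725 [0.5731 0.2314 0.1071] F [-0.9 -1.3  1.6] Fn 2.2 Tn 0.06 open 0.13108009931547468
h 0.0211 r 0.1153 lat 0.0 w -43.75 tilt err [-0.03 -0.16 -0.11] q [ 0.04  0.11  2.12  0.81  0.64 -2.21]
```

jog_arm:
  commands: "0 0 0 0.047 0.058 -0.107; 0 0 0 0.094 0.117 -0.214; 0 0 0 0.142 0.175 -0.321; 0 0 0 0.189 0.233 -0.428; 0 0 0 0.236 0.292 -0.535; 0 0 0 0.278 0.343 -0.63; 0 0 0 0.278 0.343 -0.63; 0 0 0 0.278 0.343 -0.63"

```text
time: 12.72
eef_pos: [0.5731, 0.2314, 0.1069]
tcp_rot: [0.32, 0.898, 0.285, 0.099]
contact_force: [-0.7, -2.3, 1.7]
opening: 0.132
```

```bash
python3 st.py; python3 - <<'E'
from h import *
b=cam('wrist');t=cam('top')
cv2.imwrite('pics/p4.png',cv2.resize(np.hstack([t['frame'],b['frame']])[:,:,::-1],None,fx=.62,fy=.62))
E
```

```text
12.725 [0.5731 0.2314 0.1069] F [-0.7 -2.3  1.7] Fn 2.7 Tn -0.03 open 0.13246506357625712
h 0.021 r 0.1155 lat 0.0 w 0.24 tilt err [-0.18 -0.06 -0.11] q [ 0.04  0.11  2.12  0.81  0.64 -1.45]
```

View pics/p4.png

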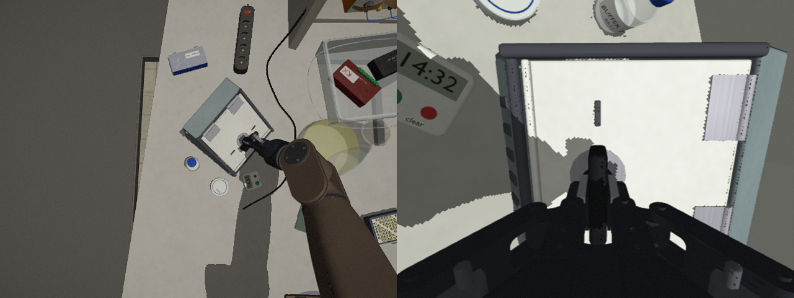

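The wrist view shows the wing pointing straight at the index rib at (598,113), in line. Pressing in.

jog_arm:
  commands: "0.0011 0.0013 -0.0025 0 0 0; 0.0022 0.0027 -0.0049 0 0 0; 0.0032 0.004 -0.0074 0 0 0; 0.0042 0.0052 -0.0095 0 0 0; 0.0045 0.0056 -0.0102 0 0 0; 0.0045 0.0056 -0.0102 0 0 0"

```text
time: 13.58
eef_pos: [0.5775, 0.2367, 0.0972]
tcp_rot: [0.32, 0.898, 0.285, 0.098]
contact_force: [-7.7, -8.5, 9.2]
opening: 0.127
```

```bash
python3 st.py
```

```text
13.575 [0.5775 0.2367 0.0972] F [-7.7 -8.5  9.2] Fn 14.2 Tn -0.02 open 0.12702166115084942
h 0.0091 r 0.1153 lat 0.0 w 0.27 tilt err [-0.19 -0.09 -0.13] q [ 0.05  0.14  2.11  0.83  0.62 -1.46]
```

It moved 11.9 mm and the force (14 N) is above the spring's, so it is at the stop. Quarter turn clockwise.

jog_arm:
  commands: "0 0 0 0.057 0.071 -0.13; 0 0 0 0.115 0.142 -0.26; 0 0 0 0.172 0.213 -0.391; 0 0 0 0.229 0.284 -0.521; 0 0 0 0.287 0.354 -0.651; 0 0 0 0.344 0.425 -0.781; 0 0 0 0.402 0.496 -0.911; 0 0 0 0.459 0.567 -1.042; 0 0 0 0.516 0.638 -1.172; 0 0 0 0.57 0.704 -1.293; 0 0 0 0.572 0.706 -1.297; 0 0 0 0.572 0.706 -1.297"

```text
time: 15.08
eef_pos: [0.5772, 0.2367, 0.0971]
tcp_rot: [0.864, 0.403, 0.272, -0.132]
contact_force: [-8.6, -7.6, 9.7]
opening: 0.128
```

```bash
python3 st.py
```

```text
15.075 [0.5772 0.2367 0.0971] F [-8.6 -7.6  9.7] Fn 14.4 Tn 0.22 open 0.12750923605316852
h 0.0091 r 0.1155 lat 0.0002 w 90.9 tilt err [-0.13  0.17  0.04] q [0.05 0.14 2.12 0.83 0.62 0.12]
```

jog_arm:
  commands: "-0.0006 -0.0008 0.0015 0 0 0; -0.0006 -0.0008 0.0015 0 0 0; -0.0006 -0.0008 0.0015 0 0 0; -0.0006 -0.0008 0.0015 0 0 0; -0.0006 -0.0008 0.0015 0 0 0"
  gripper: 100

```text
time: 15.7
eef_pos: [0.5767, 0.2365, 0.0978]
tcp_rot: [0.864, 0.402, 0.272, -0.132]
contact_force: [-0.1, 0.0, -0.3]
opening: 0.999
```

jog_arm:
  commands: "-0.006 -0.0075 0.0137 0 0 0; -0.0121 -0.015 0.0275 0 0 0; -0.0181 -0.0224 0.0412 0 0 0; -0.0242 -0.0299 0.0549 0 0 0; -0.036 -0.0446 0.082 0 0 0; -0.05 -0.062 0.115 0 0 0; -0.065 -0.08 0.147 0 0 0; -0.065 -0.08 0.147 0 0 0"

```text
time: 16.7
eef_pos: [0.5131, 0.1554, 0.2486]
tcp_rot: [0.864, 0.402, 0.275, -0.13]
contact_force: [0.4, -0.4, -2.1]
opening: 1.002
```

```bash
python3 st.py; python3 - <<'E'
from geo import *
from h import *
b=cam('wrist','w5');t=cam('top');a=cam('side')
cv2.imwrite('pics/p5.png',cv2.resize(np.hstack([t['frame'],b['frame']])[:,:,::-1],None,fx=.62,fy=.62))
for nm,c in (('top',t),('side',a),('wrist',b)):
    P,uu,v=pts(c); X=P-H; r=-(X@u);l=X@by;h=X@n-.006
    k=(abs(l)<.085)&(r>.03)&(r<.16)&(abs(h)<.01)
    Q=np.c_[np.ones(k.sum()),r[k],l[k]]; co=np.linalg.lstsq(Q,h[k],rcond=None)[0]; print(nm,'face',co.round(4),np.median(h[k]).round(4))
    k=(abs(l)<.05)&(abs(r-.115)<.05)&(h>.028)&(h<.06)
    if k.sum()>30: print('wingtop',k.sum(),cv2.minAreaRect((np.c_[r[k],l[k]]*1000).astype(np.float32)),np.percentile(h[k],[5,50,95]).round(4))
for q in ('bottle','timer','dish'):
    for nm,c in (('side',a),('top',t)):
        r=cut_out(nm,q)
        if r: print(nm,q,np.round(r[0]['box']),np.median(pts(c,r[0]['pixels'])[0],0).round(3))
E
```

```text
16.7 [0.5131 0.1554 0.2486] F [ 0.4 -0.4 -2.1] Fn -1.7 Tn -0.04 open 1.0016042820867297
h 0.1926 r 0.1135 lat -0.0011 w 90.95 tilt err [-0.14  0.55  0.24] q [-0.14 -0.27  2.19  0.64  0.97  0.26]
top face [-0.0009  0.0006  0.0004] -0.0008
wingtop 214 ((114.06797790527344, -0.08929634094238281), (12.507274627685547, 64.80516052246094), 89.6575698852539) [0.0294 0.0372 0.0393]
side face [-0.0004  0.0017  0.0003] -0.0002
wingtop 255 ((113.89375305175781, 0.317293643951416), (13.37739372253418, 62.86983871459961), 89.47987365722656) [0.03   0.0377 0.0405]
wrist face [-0.0008  0.0027 -0.0004] -0.0007
wingtop 877 ((115.91304779052734, -0.9929113388061523), (64.04338836669922, 11.847135543823242), 0.8338926434516907) [0.0358 0.0379 0.0394]
side bottle [288. 272.  24.  34.] [0.494 0.397 0.061]
top bottle [368. 206. 146. 161.] [0.612 0.289 0.124]
side timer [384. 322.  34.  30.] [0.452 0.2   0.017]
top timer [406. 292.  30.  32.] [0.457 0.202 0.016]
side dish [325. 317.  28.  31.] [0.431 0.308 0.016]
top dish [354. 300.  35.  31.] [0.434 0.31  0.016]
```

View pics/p5.png

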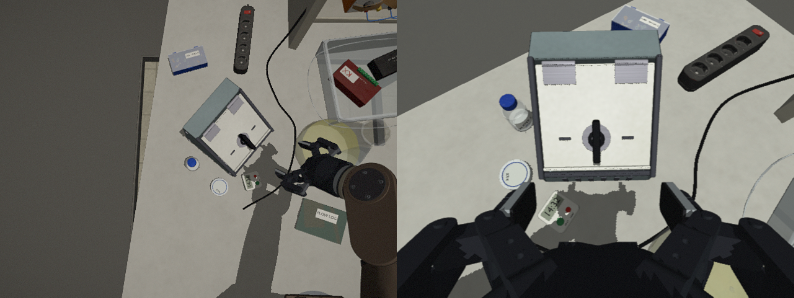

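The wrist view shows the wing at (596,140), lying up and down the slope and square to the ribs at (565,138) and (628,137). The hatch is flush. The wing top is 38.6 mm above the face, against 39 mm expected when locked, and the bystanders have not moved.

```bash
python3 -c "
from h import *
print(ctrl.sign_off())"
```

```text
the job is handed in; nothing more can be done
None
```

The hatch is shut and locked, and I handed the job in at about 17 s of the 42 s allowed.

**What I did:**
1. I pushed the hatch down along its arc with closed fingers until it met its stop, where the contact force rose to 29 N.
2. I gripped the wing and turned it about 44° into line with the ribs.
3. I pressed it in 11.9 mm. The force was 14 N there, more than the spring gives, so it was at its stop.
4. I turned it about 90° clockwise, released it and backed away along the hatch normal.

**Last checks:**
- **Hatch:** all three cameras put its face within 1 mm of the shut plane.
- **Wing:** it lies up and down the slope, within about 1° of a quarter turn. After release its top is 38.6 mm above the face, against 39 mm expected when locked and 49 mm when out.
- **Bottle, timer and dish:** they measure within about 2 mm of where they started. The top camera's network picked out the box instead of the bottle in the last check, so the bottle's position rests on the side camera and the wrist picture.
- **Arm:** contact force is back to the noise level, about 2 N. The gripper touches nothing.

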